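# Index the collet block and draw out the telescopic pointer

### The job

Turn the square aluminium block so that its notched side faces the fence bar, seat that side flush against the bar with the bar's key inside the notch, and let go of the block. Then press in the button on the side of the telescopic pointer's black grip, and with it pressed draw the pointer out, past its first stop, all the way to its second stop over the block. Finish while still gripping it there, button pressed and pointer fully out (do not let go: it springs back), with the block still seated and the spare disc, brush and jar left where they are.

Things in the scene. Friction and masses are not known exactly. Their poses are not given: they have to be found in the camera images.
- station: Fixed steel station. Origin: on the bench, in the fence bar's working face, at the key; +x into the bar (away from block and robot), +y along the bar towards the pointer's tube, z up. Yaw within 0.25 rad of world. Bar: x 0 to 20 mm, y -90 to 45, 30 high; behind it a 10 mm high foot rail. Key: upright rib on the bar's face at y = 0, 8 mm wide, 5 mm proud, full bar height.
- seat (a point): Fixed to the station, axes parallel to its axes: the point on the bench 25 mm in front of the bar's face, in line with the key, where the centre of the block's underside lies when it is seated.
- tube_end (a point): Middle of the near end of the pointer's fixed outer tube, at station x -25, y 219 mm, height 68 mm. From here the tube (collar 34 mm across) runs 157 mm along station +y, on a grey post; the dark foot plate under the post is 12 mm high, station x -43 to 43, y 250 to 350 mm.
- block: Loose square aluminium block 50 x 50 x 40 mm high, with a grooved disc (33 mm across, 8 mm thick) on top: 48 mm in all, 0.2 to 0.4 kg. Origin: centre of underside; z up. Its +x side has the notch, the others are plain. Starts upright, centre 80 to 125 mm in front of the bar, turned 1.0 to 2.1 rad anticlockwise (from above) from its seated pose, in which its +x is along station +x.
- notch (a point): Middle of the mouth of the block's notch, 25 mm from the block's axis along its +x, 20 mm above its underside. The notch is an upright slot 20 mm wide, 7 mm deep, over the block's whole 40 mm height.
- bore (a point): Middle of the dark bore of the disc on the block, 48 mm above the block's underside.
- grip: Black pull grip of the telescopic pointer: 22 (station x) x 32 (y) x 26 mm high. Origin: its centre, 68 mm above the bench; axes parallel to the station's. A 17 mm tube runs from it into the outer tube, whose end is 8 mm away when stowed; a 6 mm rod runs the other way to the tip. Beside it along x there is free room.
- button_face (a point): Middle of the face of the grey round button (18 mm across) on the grip's -x side, which looks towards the robot. It stands 7 mm proud when out (29 mm over grip and button, 23 mm when pressed); pinching the grip along x presses it: 3 N to start, 6 N fully in.
- grip_button (a joint): Button travel in m: 0 out, 0.006 fully pressed; it springs out. It must be in by about 5 mm to free the catch.
- pointer (a joint): How far the pointer is drawn out, in m, level, along station -y: 0 stowed (the start, caught), 0.06 first stop (it catches here if the button is let out), 0.12 second stop (rigid end of travel, no catch). A spring pulls it back with 2.5 N at the start, 3.7 N fully out.
- pointer_tip (a point): Point of the pointer, 75 mm from the grip's centre along station -y, same height. At the second stop it stands straight above seat, 20 mm over the top of a seated block.
- spare_disc: Bystander: loose grooved disc, 60 mm across, 8 mm thick, flat on the bench. Origin: centre of underside.
- brush: Bystander: loose hand brush lying on the bench, origin under its middle.
- jar: Bystander: loose white jar, 56 mm across, 75 mm high. Origin: centre of underside.
There are look-alikes about, which are no part of the job. There is more than one size of the block; the one meant has the size given above.

How it is judged:
By the outcome, as a careful person would: the job done as asked, in the order asked, and still so for the second after the job is handed in, while the arm keeps its last pose, push and grip.
It also fails if it takes over 64 s, if anything falls off the work surface, if the arm or the gripper's body presses on something with over 40 N, if the wrist force passes 120 N, or if a joint passes its speed limit or range.

### The arm

A 7-joint arm with a two-finger parallel gripper is mounted at the origin on the work surface. World frame = base frame: x ahead of the robot, y to its left, z up, the work surface at z = 0. Lengths are in m, angles in rad, forces in N, time in s.
With the tool pointing down it reaches from about 0.4 to 0.9 m from the base axis. Payload 5.5 kg.
Tool frame: the origin (TCP) lies midway between the tips of the shut fingers; the grasp point (between the pads) lies 19 mm behind it; z points along the fingers, y is the direction in which the jaws open and shut (so a half turn about z gives the same grasp; the last joint's range is limited). The gripper opens to 85 mm and grips with 20 to 120 N. Pads are 22 mm wide; open, the fingers measure 114 mm over their backs; the gripper's body (76 mm by 85 mm) begins 54 mm behind the grasp point. The pads swing forward as they close: fully open they stand 13 mm farther back than shut.
Start: joints at [1.42, 0.501, -0.427, 1.55, 0.221, 1.138, -0.21], TCP at [0.261, -0.595, 0.231] pointing down, gripper open.
Joint ranges: [-2.88, 2.88], [-0.31, 2.03], [-1.54, 1.56], [0.2, 2.42], [-1.41, 4.55], [0.19, 2.02], [-2.57, 2.57]. Speed limits (rad/s): [2.57, 2.57, 3.14, 3.14, 3.14, 3.14, 3.14].

### API

Orientations are given as a 3x3 rotation matrix whose columns are the frame's x, y, z axes.
In Python, from workcell import sense, grab_frame, get_calibration, close_job gives the robot as it stands.
- The arm moves only by the shell command python3 -m pendant 'ROWS' [FORCE]. ROWS is a JSON object of lists of equal length, an entry for each row: "dp": the shift along the tool's x, y, z in cm, a list of three; "rotation": the turn, a rotation vector about the tool's x, y, z in rad, a list of three; "jaw": the opening, from -1 (shut) to 1 (fully open), so that 0 is half open. In form: {"dp": [[dx, dy, dz], ...], "rotation": [[ax, ay, az], ...], "jaw": [jaw, ...]}. A call has 1 to 12 rows; each row is the pose to reach, as a shift and turn from the pose commanded when the call began, along the tool's axes at that moment; what a row does not reach only later rows make up. A row lasts 1/10 s, in which the tool goes at most 50 mm and 8.59 degrees, less where a joint would pass 70% of its speed; a pose out of reach is approached as far as the arm can. A call with a gripper value outside its range is refused whole. The fingers move at their own pace and stop on an object; FORCE is the grip in N (left out, the last holds). Time passes only in rows, so rows that repeat a pose let the fingers close. It gives the time, the measured TCP pose, the force and the opening at its end, in the units of the state.
- sense(): the state, without advancing time (a new reading comes with each control period).
- grab_frame(name): name is "side" or "top"; returns the picture (400x640x3 uint8, red, green, blue); there is no depth.
- get_calibration(name): a dict with "fx", "fy", "cx", "cy" (pixels), "R" (3x3) and "t" (3): a world point X has camera coordinates R X + t. Camera axes: x right, y down, z forward; pixel columns grow to the right and rows downward; lengths in m; the calibration is good to about 2 mm. A picture is of the moment at which its call begins. get_calibration takes no time and is no camera call.
- close_job(): hands the job in, once; it reports no verdict.
The state is a dict: "time_s": time; "joint_pos": joint angles; "qvel": joint speeds; "tau": joint torques, N m; "tool_pos": TCP position; "orientation": TCP orientation; "force": force on the tool from outside, world axes, zero at the start; "moment": the same for the moment, N m; "gripper_width": opening from 0.0 (shut) to 1.0 (fully open).
Only numpy, scipy, OpenCV 4.12 (cv2) and the standard library are available. Lean on these libraries where they do the work, as an engineer would, in place of code of your own. Each camera call takes 0.05 s, during which the arm holds its last target.

## Working session

There is one attempt and no reset: what is moved stays moved. The work goes in short steps, Python scripts to look and compute and a shell command to move; the robot and the scene stay as the last step left them, time stands still between calls to the robot, and variables do not carry over. Pictures are saved under pics/ and viewed, and the job is handed in when it is done.

```bash
mkdir -p pics; python3 - <<'E'
from workcell import *
import cv2,numpy as np
s=sense();print({k:np.round(v,3).tolist() for k,v in s.items()})
for n in("side","top"):
    f=grab_frame(n);cv2.imwrite(f"pics/{n}0.png",f[:,:,::-1]);c=get_calibration(n);print(n,{k:np.round(v,4).tolist() for k,v in c.items()})
E
```

```text
{'time_s': 0.0, 'joint_pos': [1.42, 0.502, -0.427, 1.551, 0.221, 1.138, -0.21], 'qvel': [0.001, -0.0, -0.002, -0.001, -0.0, 0.001, -0.001], 'tau': [-0.0, -56.951, -5.816, -28.094, 0.011, 0.012, 0.0], 'tool_pos': [0.261, -0.595, 0.23], 'orientation': [[0.916, 0.402, -0.001], [0.402, -0.916, 0.002], [0.0, -0.002, -1.0]], 'force': [-0.499, -0.868, -0.106], 'moment': [-0.004, 0.0, 0.041], 'gripper_width': 1.001}
side {'fx': 394.7256, 'fy': 394.7256, 'cx': 318.2851, 'cy': 194.7847, 'R': [[-0.9778, -0.2094, 0.0006], [-0.1273, 0.5922, -0.7957], [0.1662, -0.7781, -0.6057]], 't': [0.5103, 0.1275, 1.0838]}
top {'fx': 459.3787, 'fy': 459.3787, 'cx': 326.6785, 'cy': 194.766, 'R': [[-0.0275, -0.9995, -0.0162], [-0.986, 0.0298, -0.1641], [0.1645, 0.0115, -0.9863]], 't': [0.0348, 0.4957, 1.2364]}
```

```bash
ls
```

```text
pics
```

View pics/side0.png

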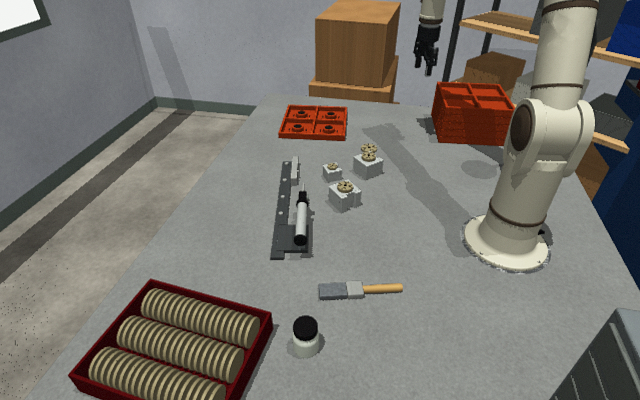

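View pics/top0.png

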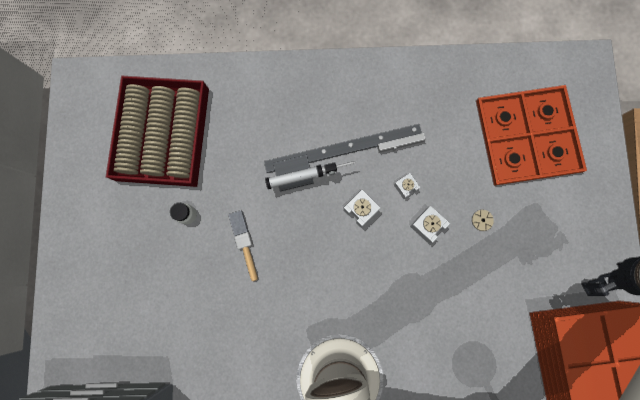

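```bash
python3 - <<'E'
import cv2
f=cv2.imread("pics/top0.png");c=f[115:255,255:455];cv2.imwrite("pics/top0c.png",cv2.resize(c,None,fx=4,fy=4,interpolation=cv2.INTER_CUBIC))
f=cv2.imread("pics/side0.png");c=f[130:270,260:400];cv2.imwrite("pics/side0c.png",cv2.resize(c,None,fx=4.2,fy=4.2,interpolation=cv2.INTER_CUBIC))
E
```

```text
(no output)
```

View pics/top0c.png

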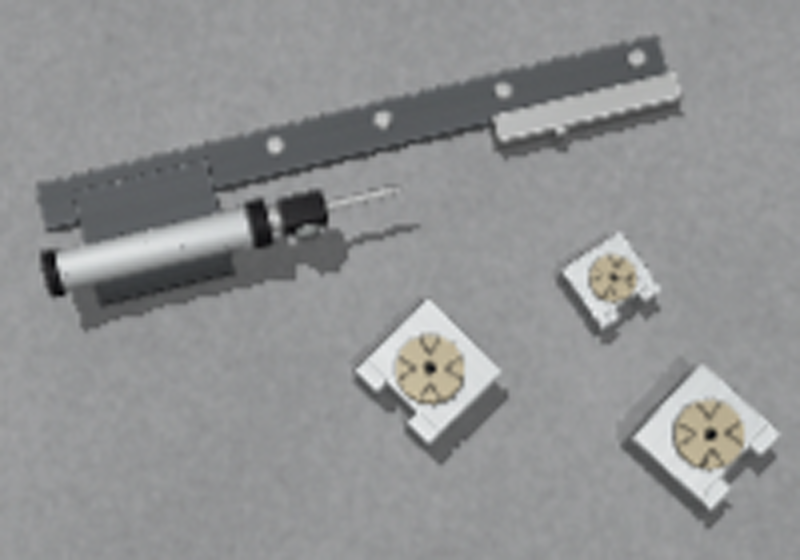

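View pics/side0c.png

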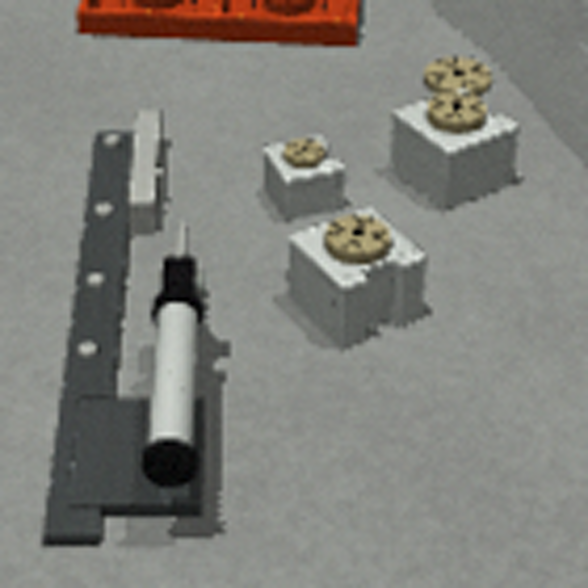

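```bash
cat > h.py <<'E'
from workcell import *
import cv2,numpy as np
def ray(n,u,v):
    c=get_calibration(n);R=np.array(c["R"]);t=np.array(c["t"])
    return -R.T@t, R.T@np.array([(u-c["cx"])/c["fx"],(v-c["cy"])/c["fy"],1])
def onplane(n,u,v,z):
    o,d=ray(n,u,v);return o+d*(z-o[2])/d[2]
def tri(a,b):
    o1,d1=ray("top",*a);o2,d2=ray("side",*b);d1/=np.linalg.norm(d1);d2/=np.linalg.norm(d2)
    A=np.array([d1,-d2]).T;s=np.linalg.lstsq(A,o2-o1,rcond=None)[0]
    p=o1+s[0]*d1;q=o2+s[1]*d2;return (p+q)/2,np.linalg.norm(p-q)
def proj(n,X):
    c=get_calibration(n);p=np.array(c["R"])@X+np.array(c["t"]);return p[0]/p[2]*c["fx"]+c["cx"],p[1]/p[2]*c["fy"]+c["cy"]
E
python3 - <<'E'
from h import *
np.set_printoptions(precision=4,suppress=True)
T=lambda x,y:(255+(x+.5)/4-.5,115+(y+.5)/4-.5)
S=lambda x,y:(260+(x+.5)/4.2-.5,130+(y+.5)/4.2-.5)
print("bores tri: A",tri(T(430,368),S(358,232)),"B",tri(T(711,433),S(456,107)),"C",tri(T(613,276),S(306,152)))
f=cv2.imread("pics/top0.png");hsv=cv2.cvtColor(f,cv2.COLOR_BGR2HSV)
m=(f.min(2)>190).astype(np.uint8)
m|=((hsv[:,:,1]>60)&(hsv[:,:,0]>10)&(hsv[:,:,0]<35)&(hsv[:,:,2]>120)).astype(np.uint8)
m=cv2.morphologyEx(m,cv2.MORPH_CLOSE,np.ones((3,3)))
cs,_=cv2.findContours(m,cv2.RETR_EXTERNAL,cv2.CHAIN_APPROX_NONE)
for c in cs:
    if 80<cv2.contourArea(c)<1500:
        r=cv2.minAreaRect(c);print(np.round(r[0],1),np.round(r[1],1),r[2],cv2.contourArea(c))
        if 340<r[0][0]<460 and 150<r[0][1]<250:
            b=cv2.boxPoints(r)
            for z in(.04,.056):
                P=np.array([onplane("top",*p,z) for p in b]);print(z,np.linalg.norm(P-np.roll(P,-1,0),axis=1)+.0027,P.mean(0),np.arctan2(*(P[1]-P[0])[1::-1]))
E
```

```text
bores tri: A (array([ 0.4567, -0.0748,  0.0686]), np.float64(0.00043898828017838095)) B (array([ 0.4075, -0.2617,  0.0663]), np.float64(0.0007846821579591611)) C (array([ 0.5193, -0.2058,  0.0445]), np.float64(0.002400477198948771))
[371.4 363.8] [23.3 14.3] 63.43495178222656 198.0
[315.5 363.1] [28.2 69.9] 39.699073791503906 627.5
[248.5 257. ] [47.1 11.7] 71.56505584716797 299.0
[431.2 223.4] [25.6 25.2] 42.87890625 283.5
0.04 [0.0735 0.0721 0.073  0.0716] [ 0.4086 -0.264   0.04  ] -0.7900635900911602
0.056 [0.0726 0.0712 0.0721 0.0708] [ 0.4071 -0.2606  0.056 ] -0.7900635900911608
[361.8 207.3] [25.5 24.7] 45.0 571.5
0.04 [0.0721 0.0733 0.0716 0.0729] [ 0.4589 -0.0755  0.04  ] -0.8123251539467645
0.056 [0.0712 0.0724 0.0707 0.072 ] [ 0.4567 -0.0745  0.056 ] -0.8123251539467642
[407.4 184.4] [17.5 17.1] 55.00797653198242 102.5
0.04 [0.0513 0.0516 0.051  0.0514] [ 0.5193 -0.2052  0.04  ] -0.9882194633689648
0.056 [0.0507 0.051  0.0504 0.0508] [ 0.5163 -0.2025  0.056 ] -0.9882194633689637
[292.7 175.8] [ 4.6 48. ] 77.00537872314453 167.5
[636.5 160.5] [105.   5.] 90.0 250.5
```

```bash
python3 - <<'E'
import cv2,numpy as np
f=cv2.imread("pics/top0.png");a=cv2.resize(f[169:201,391:423],None,fx=12,fy=12,interpolation=cv2.INTER_NEAREST)
f=cv2.imread("pics/side0.png");b=cv2.resize(f[155:187,316:348],None,fx=12,fy=12,interpolation=cv2.INTER_NEAREST)
cv2.imwrite("pics/C0.png",np.hstack([a,b]))
E
```

```text
(no output)
```

View pics/C0.png

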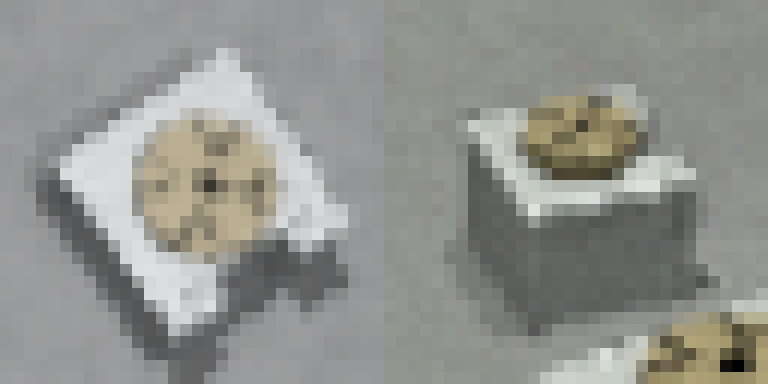

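```bash
python3 - <<'E'
from h import *
np.set_printoptions(precision=4,suppress=True)
f=cv2.imread("pics/top0.png")
# bar top light region
hsv=cv2.cvtColor(f,cv2.COLOR_BGR2HSV)
m=((f.min(2)>150)&(hsv[:,:,1]<40)).astype(np.uint8)
sub=np.zeros_like(m);sub[125:155,374:430]=m[125:155,374:430]
n,l,s,c=cv2.connectedComponentsWithStats(sub);i=1+np.argmax(s[1:,4])
cs,_=cv2.findContours((l==i).astype(np.uint8),cv2.RETR_EXTERNAL,cv2.CHAIN_APPROX_NONE)
r=cv2.minAreaRect(cs[0]);print(r,s[i]);b=cv2.boxPoints(r)
P=np.array([onplane("top",*p,.03) for p in b]);print(P,np.linalg.norm(P-np.roll(P,-1,0),axis=1))
a=cv2.resize(f[120:160,370:434],None,fx=12,fy=12,interpolation=cv2.INTER_NEAREST)
cv2.imwrite("pics/bar0.png",a)
a=cv2.resize(f[150:195,260:360],None,fx=8,fy=8,interpolation=cv2.INTER_NEAREST);cv2.imwrite("pics/ptr0.png",a)
g=cv2.imread("pics/side0.png");a=cv2.resize(g[150:215,280:320],None,fx=9,fy=9,interpolation=cv2.INTER_NEAREST);cv2.imwrite("pics/bars0.png",a)
E
```

```text
((401.8529968261719, 141.41177368164062), (7.518604278564453, 47.53697967529297), 75.96376037597656) [379 133  47  17 304]
[[ 0.6421 -0.1295  0.03  ]
 [ 0.6719 -0.2627  0.03  ]
 [ 0.6502 -0.2666  0.03  ]
 [ 0.6205 -0.1337  0.03  ]] [0.1365 0.0221 0.1361 0.022 ]
```

View pics/bar0.png

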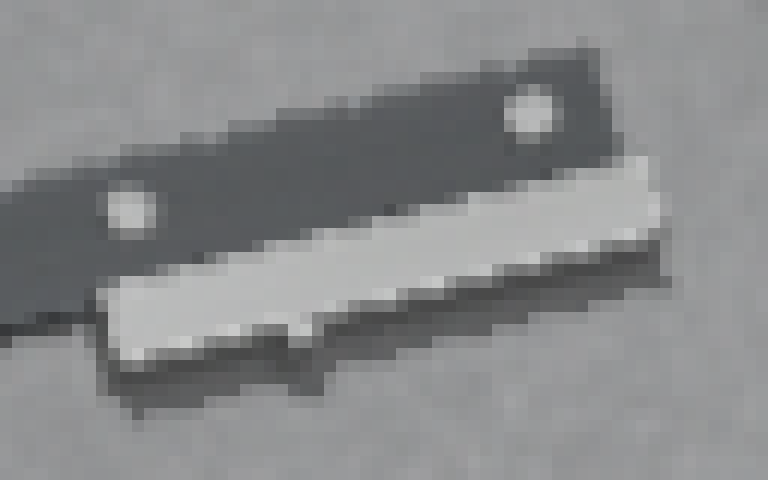

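View pics/ptr0.png

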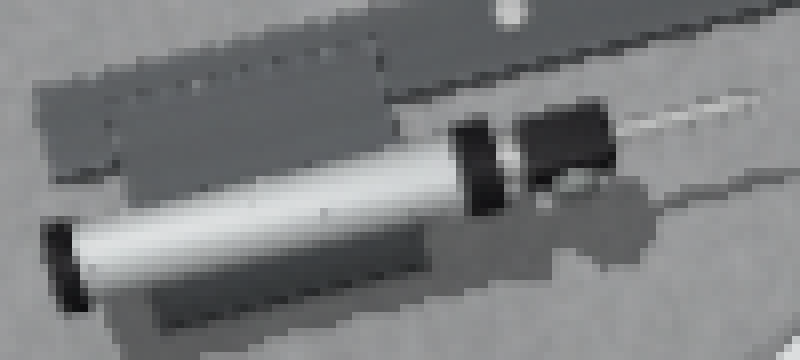

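View pics/bars0.png

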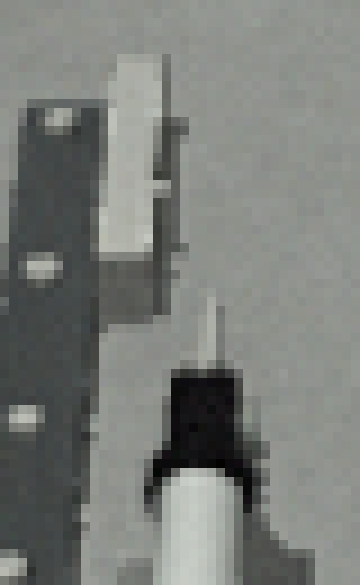

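```bash
python3 - <<'E'
from h import *
np.set_printoptions(precision=4,suppress=True)
f=cv2.GaussianBlur(cv2.imread("pics/top0.png"),(1,1),0).astype(float).mean(2)
def edge(u,v0,v1,sgn):
    col=f[v0:v1,u];d=sgn*np.diff(col);i=d.argmax()
    # subpixel: centroid of gradient around
    w=np.clip(d[max(0,i-1):i+2],0,None);k=np.arange(max(0,i-1),max(0,i-1)+len(w))
    return v0+(w*k).sum()/w.sum()+.5
L=[];U=[]
for u in list(range(382,392))+list(range(399,422)):
    vc=int(round(141.4-(u-401.85)*.25))
    L.append((u,edge(u,vc,vc+8,-1)));U.append((u,edge(u,vc-8,vc+1,1)))
for n,E in(("face",L),("back",U)):
    P=np.array([onplane("top",u,v,.03) for u,v in E]);p=np.polyfit(P[:,1],P[:,0],1);r=P[:,0]-np.polyval(p,P[:,1]);print(n,p,"yaw",np.arctan(-p[0]),"x at y=-.178",np.polyval(p,-.178),r.std())
# ends along the bar
def sample(s): pass
k=onplane("top",395,147,.03);print("key tip px",k)
k2=onplane("side",297.5,170.3,.03);print("side key px",k2)
T=lambda x,y:(260+(x+.5)/8-.5,150+(y+.5)/8-.5)
S=lambda x,y:(280+(x+.5)/9-.5,150+(y+.5)/9-.5)
print("tip",onplane("top",*T(757,98),.068),onplane("side",*S(210,293),.068),tri(T(757,98),S(210,293)))
print("grip top c",onplane("top",*T(568,138),.081))
print("collar end mid",onplane("top",*T(498,164),.068+.012))
E
```

```text
face [-0.2156  0.5941] yaw 0.2123139859127724 x at y=-.178 0.632498014761842 0.0005323945716099853
back [-0.2166  0.6141] yaw 0.21327069678482308 x at y=-.178 0.6526405673314213 0.00040664555020687195
key tip px [ 0.6304 -0.1777  0.03  ]
side key px [ 0.6301 -0.1765  0.03  ]
tip [ 0.5817 -0.058   0.068 ] [ 0.5828 -0.0631  0.068 ] (array([ 0.5811, -0.0578,  0.0718]), np.float64(0.0007029906413255712))
grip top c [0.5666 0.0074 0.081 ]
collar end mid [0.5585 0.0314 0.08  ]
```

Candidates: A (362,208), B (431,224) and C (407,184), all in the top view. A and B measure about 70 mm. C measures about 51 mm with its bore at about 45–48 mm, and it lies 115 mm in front of the bar, so I choose C. The close crop shows C's notch facing lower right, about 3.5 rad anticlockwise from seated, which disagrees with the stated 1.0–2.1. Size and distance decide for C, and I will turn it by what I see.

```bash
python3 -m pendant '{"dp":[[4,-2.5,0],[8,-5,0],[12,-7.6,0],[16,-10.2,1],[20,-12.8,2],[24,-15.4,3],[28,-18,4],[32,-20.6,6],[36,-23.2,7],[39.3,-25.4,8],[39.3,-25.4,8],[39.3,-25.4,8]],"rotation":[[0,0,0],[0,0,0],[0,0,-0.05],[0,0,-0.1],[0,0,-0.17],[0,0,-0.17],[0,0,-0.17],[0,0,-0.17],[0,0,-0.17],[0,0,-0.17],[0,0,-0.17],[0,0,-0.17]],"jaw":[1,1,1,1,1,1,1,1,1,1,1,1]}' 40
python3 - <<'E'
from h import *
s=sense();print({k:np.round(v,3).tolist() for k,v in s.items() if k in("time_s","joint_pos","tool_pos","orientation")})
f=grab_frame("top");cv2.imwrite("pics/top1.png",cv2.resize(f[100:260,260:460,::-1],None,fx=4,fy=3.75))
f=grab_frame("side");cv2.imwrite("pics/side1.png",cv2.resize(f[80:240,240:440,::-1],None,fx=4,fy=3.75))
E
```

```text
time_s: 1.3
tool_pos: [0.5191, -0.2029, 0.1506]
orientation: [[0.832, 0.554, -0.001], [0.554, -0.832, 0.001], [-0.001, -0.001, -1.0]]
force: [-1.0, -1.7, -0.5]
gripper_width: 0.995
{'time_s': 1.3, 'joint_pos': [0.789, 0.464, -0.587, 1.853, 0.316, 0.919, -0.927], 'tool_pos': [0.519, -0.203, 0.151], 'orientation': [[0.832, 0.554, -0.001], [0.554, -0.832, 0.001], [-0.001, -0.001, -1.0]]}
```

View pics/top1.png

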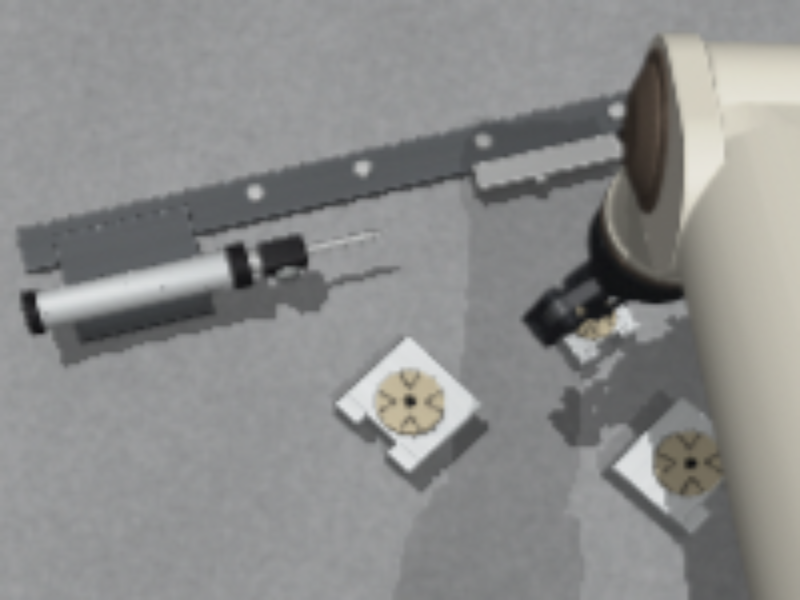

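View pics/side1.png

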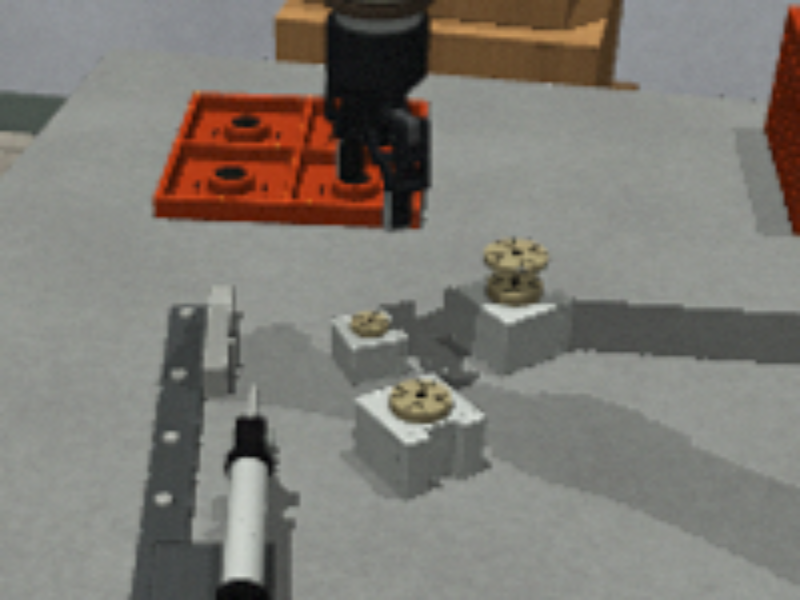

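```bash
python3 -m pendant '{"dp":[[0,0.1,4],[-0.1,0.1,8],[-0.1,0.1,11],[-0.1,0.1,13.5],[-0.1,0.1,14.3],[-0.1,0.1,14.3]],"rotation":[[0,0,0],[0,0,0],[0,0,0],[0,0,0],[0,0,0],[0,0,0]],"jaw":[1,1,1,1,1,1]}' 40
python3 - <<'E'
from h import *
f=grab_frame("side");cv2.imwrite("pics/side2.png",cv2.resize(f[100:220,280:440,::-1],None,fx=5,fy=5))
E
```

```text
time_s: 2.0
tool_pos: [0.5175, -0.2071, 0.0075]
orientation: [[0.836, 0.549, -0.002], [0.549, -0.836, 0.0], [-0.002, -0.001, -1.0]]
force: [0.2, -0.4, 0.7]
gripper_width: 1.0
```

View pics/side2.png

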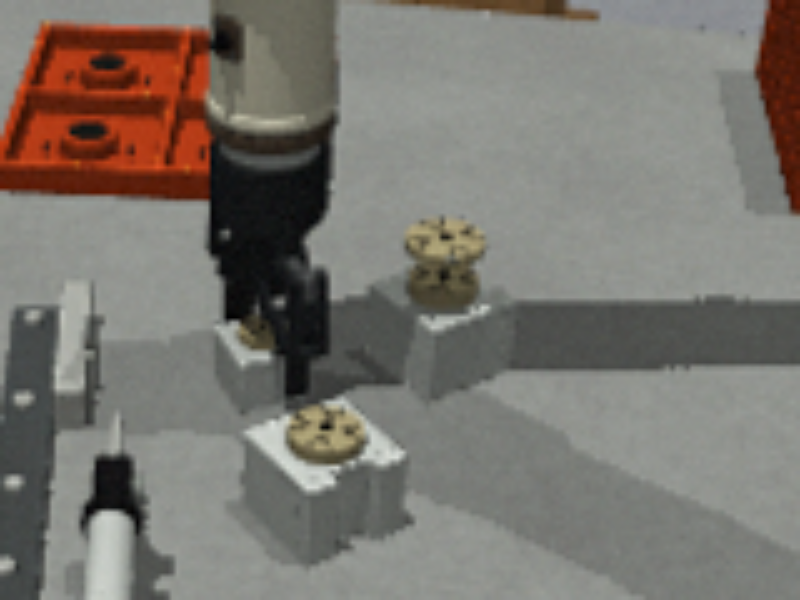

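```bash
python3 -m pendant '{"dp":[[0,0,0],[0,0,0],[0,0,0],[0,0,0],[0,0,0],[0,0,0],[0,0,0],[0,0,0]],"rotation":[[0,0,0],[0,0,0],[0,0,0],[0,0,0],[0,0,0],[0,0,0],[0,0,0],[0,0,0]],"jaw":[-1,-1,-1,-1,-1,-1,-1,-1]}' 40
```

```text
time_s: 2.85
tool_pos: [0.5199, -0.2065, 0.0098]
orientation: [[0.834, 0.551, 0.002], [0.551, -0.834, -0.001], [0.001, 0.002, -1.0]]
force: [-0.1, 0.3, 6.1]
gripper_width: 0.58
```

```bash
python3 -m pendant '{"dp":[[0,0,-2],[0,0,-4],[0,0,-6],[0,0,-6],[0,0,-6],[0,0,-6],[0,0,-6],[0,0,-6],[0,0,-6],[0,0,-6],[0,0,-6],[0,0,-6]],"rotation":[[0,0,0],[0,0,0],[0,0,-0.14],[0,0,-0.28],[0,0,-0.42],[0,0,-0.56],[0,0,-0.7],[0,0,-0.84],[0,0,-0.98],[0,0,-1.12],[0,0,-1.26],[0,0,-1.4]],"jaw":[-1,-1,-1,-1,-1,-1,-1,-1,-1,-1,-1,-1]}' 60
python3 - <<'E'
from h import *
print(np.round(sense()["joint_pos"],3))
f=grab_frame("side");cv2.imwrite("pics/side3.png",cv2.resize(f[80:220,260:440,::-1],None,fx=4,fy=4))
E
```

```text
time_s: 4.05
tool_pos: [0.5183, -0.2062, 0.0683]
orientation: [[-0.406, 0.914, -0.001], [0.914, 0.406, -0.0], [-0.0, -0.001, -1.0]]
force: [0.6, 0.5, -3.5]
gripper_width: 0.576
[ 0.973  0.692 -0.849  1.892  0.677  0.873  0.196]
```

View pics/side3.png

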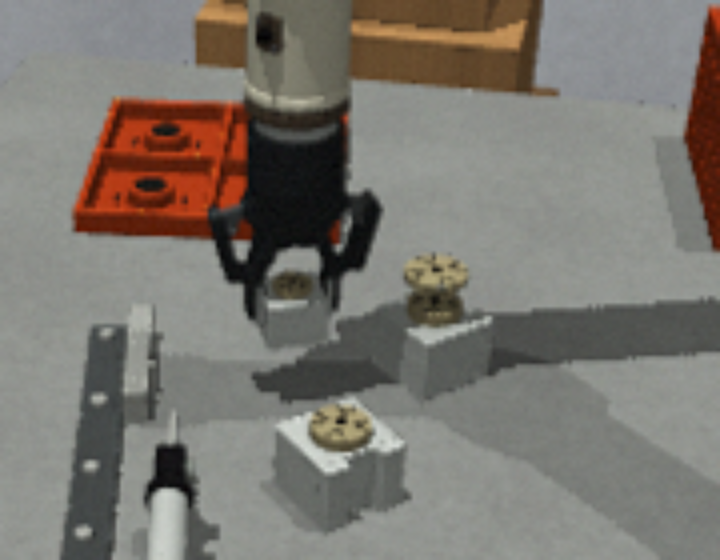

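```bash
python3 -m pendant '{"dp":[[0,0,0],[0,0,0],[0,0,0],[0,0,0],[0,0,0],[0,0,0],[0,1,0],[-0.3,2.5,0],[-0.6,4,0],[-0.9,5.6,0],[-1.1,7.2,0],[-1.1,7.2,0]],"rotation":[[0,0,-0.14],[0,0,-0.28],[0,0,-0.42],[0,0,-0.56],[0,0,-0.7],[0,0,-0.84],[0,0,-0.98],[0,0,-1.12],[0,0,-1.26],[0,0,-1.366],[0,0,-1.366],[0,0,-1.366]],"jaw":[-1,-1,-1,-1,-1,-1,-1,-1,-1,-1,-1,-1]}' 60
python3 - <<'E'
from h import *
print(np.round(sense()["joint_pos"],3))
f=grab_frame("top");cv2.imwrite("pics/top4.png",cv2.resize(f[100:220,340:480,::-1],None,fx=5,fy=5))
f=grab_frame("side");cv2.imwrite("pics/side4.png",cv2.resize(f[100:220,260:400,::-1],None,fx=5,fy=5))
E
```

```text
time_s: 5.3
tool_pos: [0.5908, -0.1859, 0.0684]
orientation: [[-0.979, -0.205, 0.001], [-0.205, 0.979, 0.001], [-0.002, 0.001, -1.0]]
force: [-0.4, -0.5, -3.5]
gripper_width: 0.57
[ 0.989  0.918 -1.087  1.732  0.916  1.088  1.368]
```

View pics/side4.png

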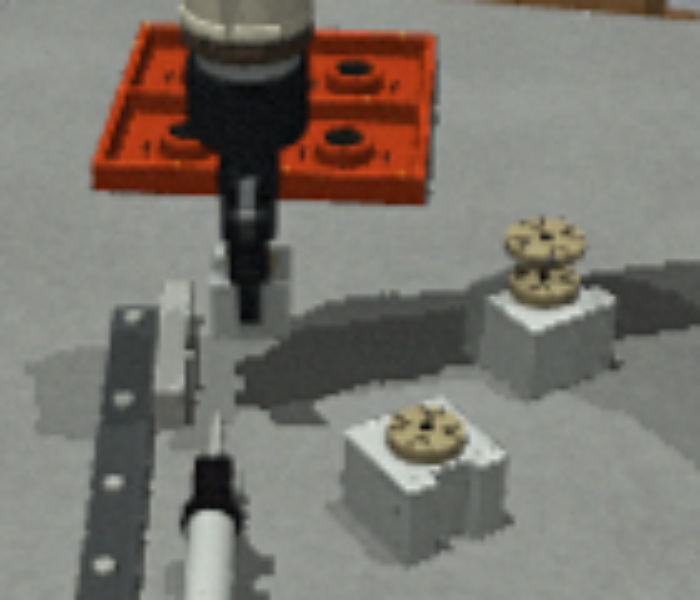

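View pics/top4.png

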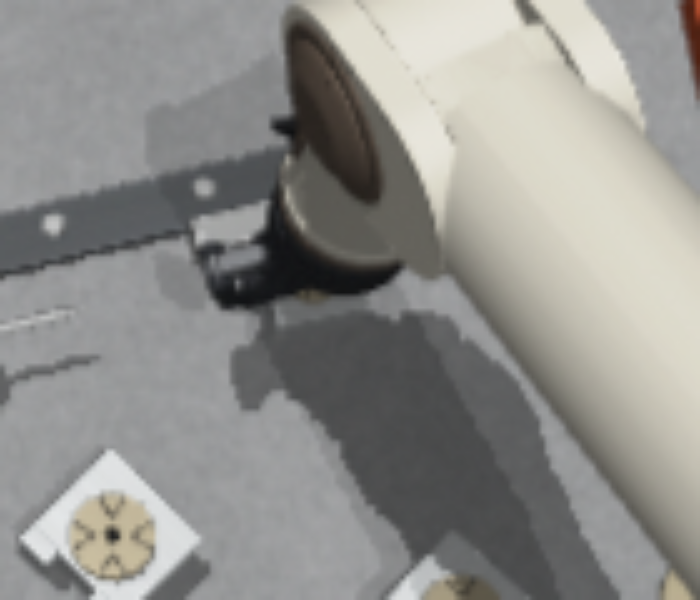

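```bash
python3 -m pendant '{"dp":[[0,0,2],[0,0,4],[0,-0.1,5],[0,-0.1,5.6],[0,-0.1,5.8],[0,-0.1,5.8]],"rotation":[[0,0,0],[0,0,0],[0,0,0],[0,0,0],[0,0,0],[0,0,0]],"jaw":[-1,-1,-1,-1,-1,-1]}' 60
```

```text
time_s: 6.0
tool_pos: [0.5892, -0.188, 0.0102]
orientation: [[-0.978, -0.207, -0.0], [-0.207, 0.978, 0.0], [0.0, 0.0, -1.0]]
force: [-0.1, -0.5, -3.3]
gripper_width: 0.574
```

```bash
python3 -m pendant '{"dp":[[-0.4,0,0],[-0.9,0,0],[-1.3,0,0],[-1.6,0,0],[-1.8,0,0],[-1.8,0,0]],"rotation":[[0,0,-0.004],[0,0,-0.004],[0,0,-0.004],[0,0,-0.004],[0,0,-0.004],[0,0,-0.004]],"jaw":[-1,-1,-1,-1,-1,-1]}' 60
python3 - <<'E'
from h import *
f=grab_frame("top");cv2.imwrite("pics/top5.png",cv2.resize(f[120:200,350:450,::-1],None,fx=7,fy=7))
f=grab_frame("side");cv2.imwrite("pics/side5.png",cv2.resize(f[130:210,280:360,::-1],None,fx=7,fy=7))
E
```

```text
time_s: 6.6
tool_pos: [0.6074, -0.184, 0.0103]
orientation: [[-0.978, -0.211, 0.0], [-0.211, 0.978, 0.0], [-0.0, 0.0, -1.0]]
force: [-0.1, -0.5, -2.7]
gripper_width: 0.576
```

View pics/side5.png

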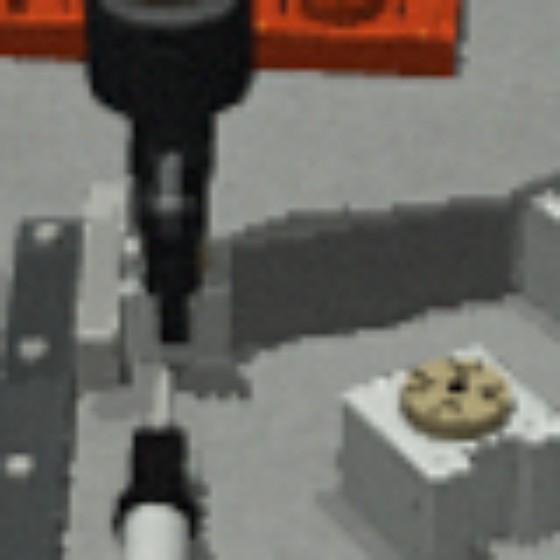

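View pics/top5.png

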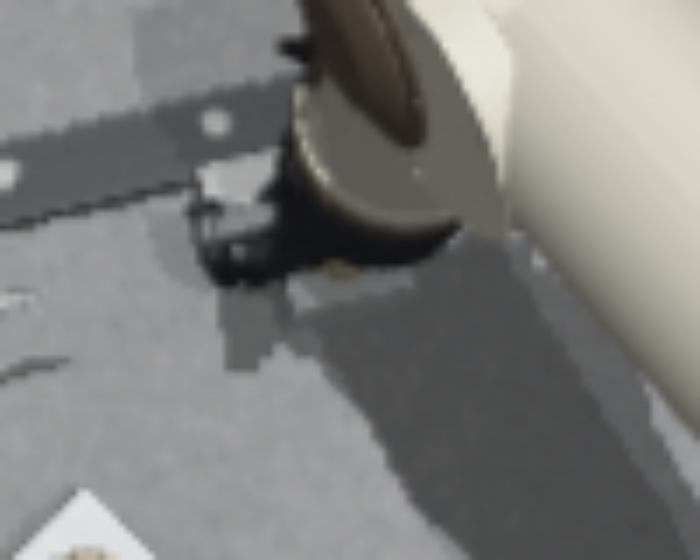

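```bash
python3 -m pendant '{"dp":[[-0.2,0,0],[-0.4,0,0],[-0.4,0,0]],"rotation":[[0,0,0],[0,0,0],[0,0,0]],"jaw":[-1,-1,-1]}' 60;python3 -m pendant '{"dp":[[-0.1,0,0],[-0.2,0,0],[-0.2,0,0]],"rotation":[[0,0,0],[0,0,0],[0,0,0]],"jaw":[-1,-1,-1]}' 60
```

```text
time_s: 7.0
tool_pos: [0.6084, -0.1842, 0.0101]
orientation: [[-0.978, -0.211, -0.005], [-0.211, 0.978, -0.002], [0.006, -0.0, -1.0]]
force: [-8.4, -1.5, 3.9]
gripper_width: 0.577
time_s: 7.3
tool_pos: [0.6084, -0.1843, 0.0101]
orientation: [[-0.978, -0.211, -0.009], [-0.211, 0.978, -0.003], [0.009, -0.001, -1.0]]
force: [-14.0, -3.5, 8.9]
gripper_width: 0.577
```

```bash
python3 -m pendant '{"dp":[[0.2,0,0],[0.35,0,0],[0.35,0,0],[0.35,0,0],[0.35,0,0],[0.35,0,0]],"rotation":[[0,0,0],[0,0,0],[0,0,0],[0,0,0],[0,0,0],[0,0,0]],"jaw":[-1,-1,-1,0.6,0.6,0.6]}' 60;python3 -m pendant '{"dp":[[0,0,-2],[0,0,-5],[0,0,-9],[0,0,-13],[0,0,-13]],"rotation":[[0,0,0],[0,0,0],[0,0,0],[0,0,0],[0,0,0]],"jaw":[0.6,0.6,0.6,0.6,0.6]}' 60
python3 - <<'E'
from h import *
f=grab_frame("side");cv2.imwrite("pics/side6.png",cv2.resize(f[130:210,280:360,::-1],None,fx=7,fy=7))
E
```

```text
time_s: 7.9
tool_pos: [0.6107, -0.1835, 0.011]
orientation: [[-0.978, -0.211, 0.002], [-0.211, 0.978, 0.0], [-0.002, -0.0, -1.0]]
force: [-0.2, -0.8, 0.5]
gripper_width: 0.805
time_s: 8.4
tool_pos: [0.6138, -0.183, 0.1483]
orientation: [[-0.977, -0.211, 0.011], [-0.211, 0.977, -0.002], [-0.01, -0.004, -1.0]]
force: [0.8, 1.1, 0.6]
gripper_width: 0.799
```

View pics/side6.png

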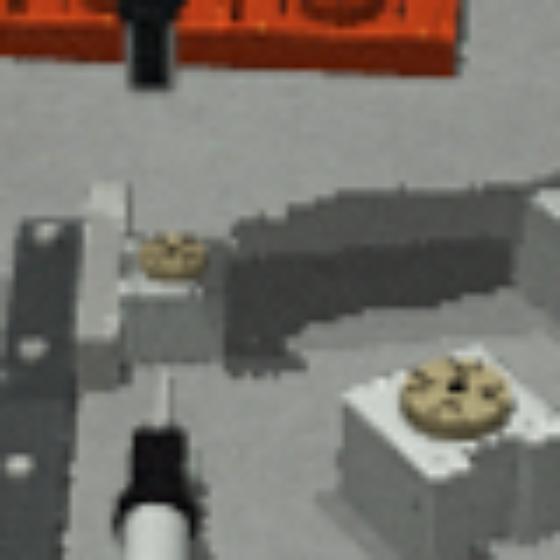

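```bash
python3 -m pendant '{"dp":[[0,1,0],[0,3,0],[0.1,5,0],[0.1,7,0],[0.2,9,0],[0.2,11,0],[0.3,13,0],[0.4,15,0],[0.5,17,0],[0.6,19.6,0],[0.6,19.6,0],[0.6,19.6,0]],"rotation":[[0,0,0.14],[0,0,0.28],[0,0,0.42],[0,0,0.56],[0,0,0.7],[0,0,0.84],[0,0,0.98],[0,0,1.12],[0,0,1.26],[0,0,1.4],[0,0,1.54],[0,0,1.571]],"jaw":[0.2,0.2,0.2,0.2,0.2,0.2,0.2,0.2,0.2,0.2,0.2,0.2]}' 60
python3 - <<'E'
from h import *
print(np.round(sense()["joint_pos"],3))
f=grab_frame("top");cv2.imwrite("pics/top7r.png",f[:,:,::-1]);cv2.imwrite("pics/top7.png",cv2.resize(f[110:210,300:440,::-1],None,fx=5,fy=5))
f=grab_frame("side");cv2.imwrite("pics/side7.png",cv2.resize(f[130:210,260:360,::-1],None,fx=7,fy=7))
E
```

```text
time_s: 9.65
tool_pos: [0.5617, 0.0076, 0.1405]
orientation: [[-0.21, 0.978, -0.0], [0.978, 0.21, -0.001], [-0.0, -0.0, -1.0]]
force: [0.4, 0.2, 0.0]
gripper_width: 0.596
[ 0.605  0.58  -0.877  1.844  0.535  0.973 -0.294]
```

View pics/side7.png

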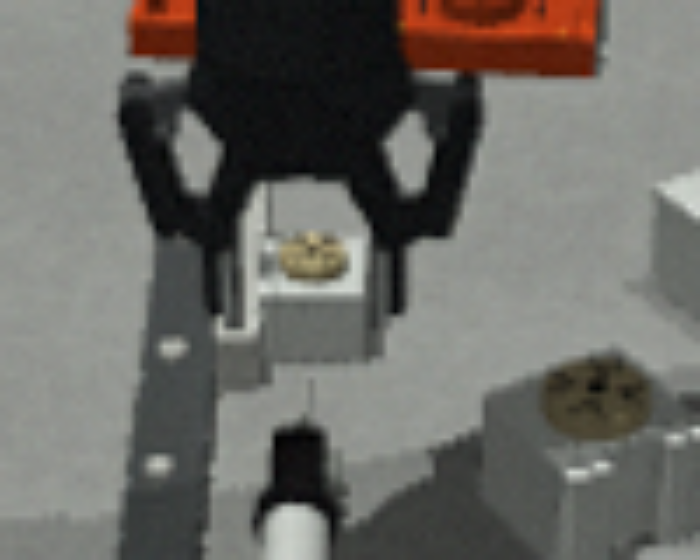

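View pics/top7.png

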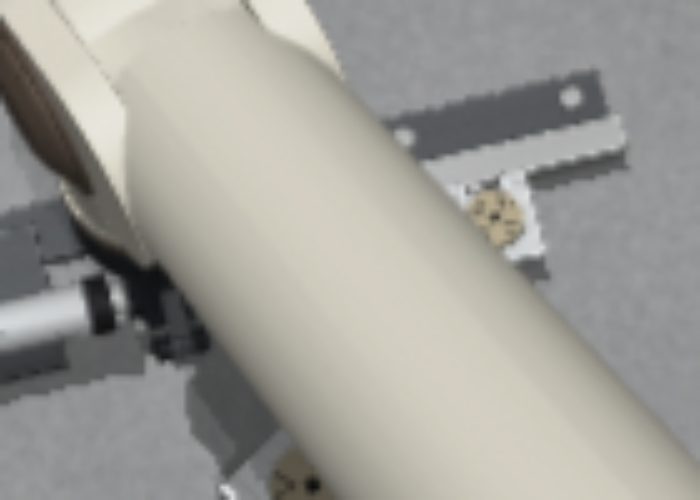

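```bash
python3 - <<'E'
from h import *
np.set_printoptions(precision=4,suppress=True)
f=cv2.imread("pics/top7r.png");cv2.imwrite("pics/top7z.png",cv2.resize(f[130:170,384:432],None,fx=14,fy=14,interpolation=cv2.INTER_NEAREST))
O=np.array([.6325,-.178]);X=np.array([.9774,.2114]);Y=np.array([-.2114,.9774])
p=onplane("top",300+495/5-.5+.1,110+215/5-.4,.048)[:2]-O;print("bore station",p@X,p@Y)
E
```

```text
bore station -0.02429874336395478 -0.0012058090556097635
```

View pics/top7z.png

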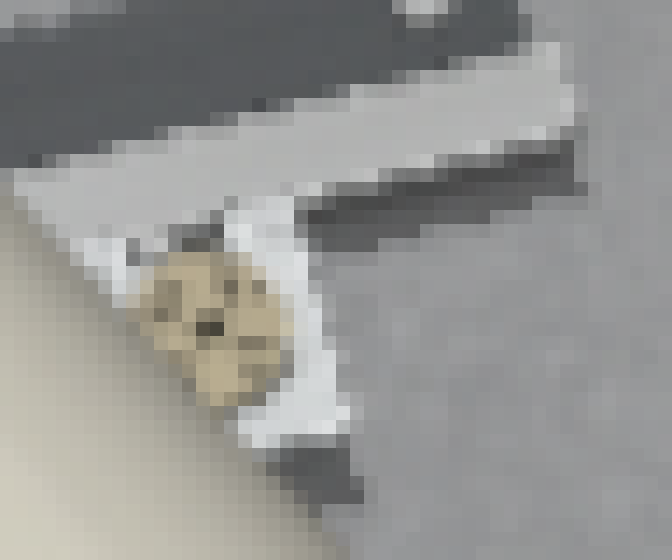

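```bash
python3 -m pendant '{"dp":[[-0.1,0.4,2],[-0.1,0.45,4],[-0.1,0.45,6],[-0.1,0.45,8],[-0.1,0.45,9.3],[-0.1,0.45,9.3]],"rotation":[[0,0,0],[0,0,0],[0,0,0],[0,0,0],[0,0,0],[0,0,0]],"jaw":[0.2,0.2,0.2,0.2,0.2,0.2]}' 20
python3 - <<'E'
from h import *
f=grab_frame("side");cv2.imwrite("pics/side8.png",cv2.resize(f[130:230,240:360,::-1],None,fx=6,fy=6))
E
```

```text
time_s: 10.35
tool_pos: [0.5654, 0.0057, 0.0453]
orientation: [[-0.211, 0.977, -0.004], [0.978, 0.211, 0.0], [0.001, -0.004, -1.0]]
force: [-0.7, -0.1, -0.3]
gripper_width: 0.599
```

View pics/side8.png

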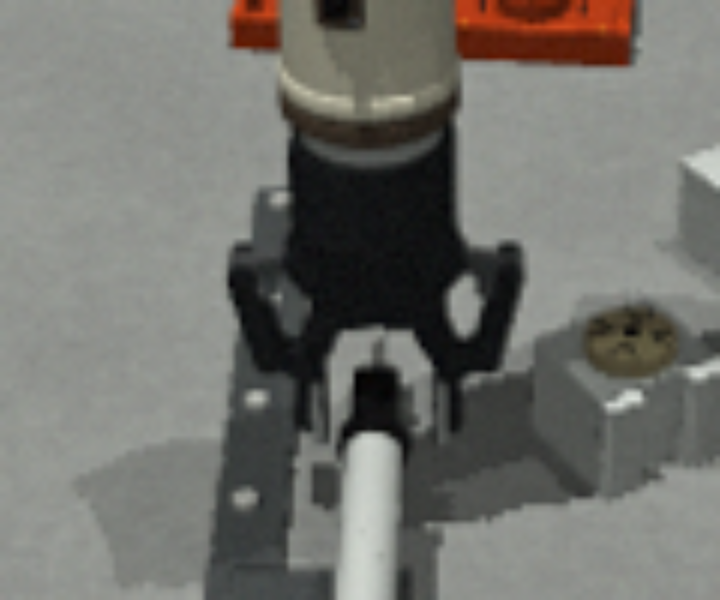

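```bash
python3 -m pendant '{"dp":[[0.1,0.1,-0.2],[0.1,0.1,-0.2],[0.1,0.1,-0.2],[0.1,0.1,-0.2],[0.1,0.1,-0.2],[0.1,0.1,-0.2],[0.1,0.1,-0.2],[0.1,0.1,-0.2]],"rotation":[[0,0,0],[0,0,0],[0,0,0],[0,0,0],[0,0,0],[0,0,0],[0,0,0],[0,0,0]],"jaw":[0.2,0.2,-0.1,-0.3,-1,-1,-1,-1]}' 35
python3 - <<'E'
from h import *
s=sense();print(np.array(s["tool_pos"])[:2]@np.array([.9774,.2114])-.5806,s["gripper_width"]*85)
f=grab_frame("side");cv2.imwrite("pics/side9.png",cv2.resize(f[150:210,270:340,::-1],None,fx=8,fy=8))
E
```

```text
time_s: 11.2
tool_pos: [0.567, 0.0074, 0.0496]
orientation: [[-0.211, 0.978, -0.001], [0.978, 0.211, -0.001], [-0.001, -0.001, -1.0]]
force: [-4.9, -1.9, 6.3]
gripper_width: 0.26
-0.024895528553693702 22.071487409061742
```

View pics/side9.png

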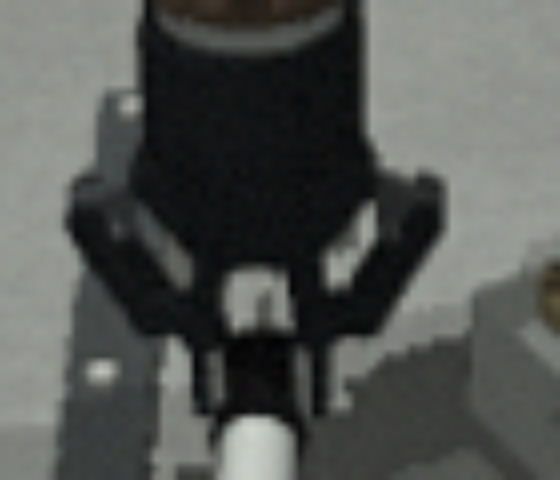

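```bash
python3 -m pendant '{"dp":[[0,0,-0.2],[-0.5,0,-0.2],[-1,0,-0.2],[-1.5,0,-0.2],[-2,0,-0.2],[-2.5,0,-0.2],[-3,0,-0.2],[-3,0,-0.2]],"rotation":[[0,0,0],[0,0,0],[0,0,0],[0,0,0],[0,0,0],[0,0,0],[0,0,0],[0,0,0]],"jaw":[-1,-1,-1,-1,-1,-1,-1,-1]}' 40
python3 - <<'E'
from h import *
s=sense();p=np.array(s["tool_pos"])[:2]-[.6325,-.178];print(p@np.array([.9774,.2114]),p@np.array([-.2114,.9774]))
f=grab_frame("side");cv2.imwrite("pics/side10.png",cv2.resize(f[140:220,260:350,::-1],None,fx=7,fy=7))
E
```

```text
time_s: 12.05
tool_pos: [0.5733, -0.0222, 0.0499]
orientation: [[-0.21, 0.978, -0.002], [0.978, 0.21, 0.001], [0.001, -0.001, -1.0]]
force: [3.7, 2.7, -20.4]
gripper_width: 0.262
-0.02493098367381129 0.16476431807060268
```

View pics/side10.png

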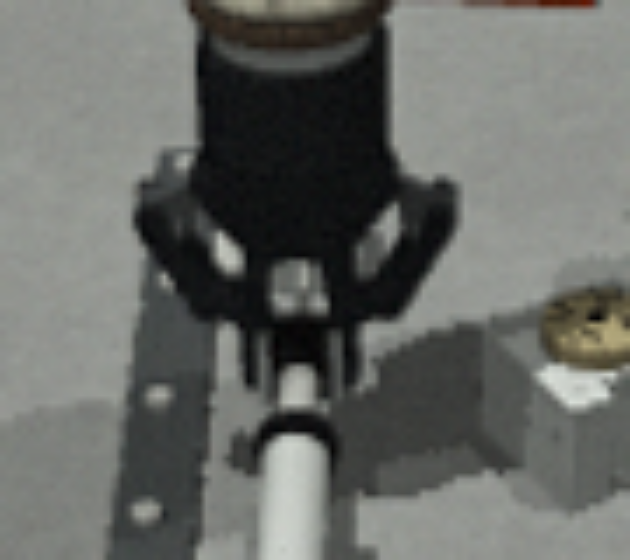

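```bash
python3 -m pendant '{"dp":[[-0.6,0,0.15],[-1.2,0,0.2],[-1.8,0,0.2],[-2.4,0,0.2],[-3,0,0.2],[-3.6,0,0.2],[-4.2,0,0.2],[-4.8,0,0.2],[-5.4,0,0.2],[-6,0,0.2],[-6.6,0,0.2],[-7,0,0.2]],"rotation":[[0,0,0],[0,0,0],[0,0,0],[0,0,0],[0,0,0],[0,0,0],[0,0,0],[0,0,0],[0,0,0],[0,0,0],[0,0,0],[0,0,0]],"jaw":[-1,-1,-1,-1,-1,-1,-1,-1,-1,-1,-1,-1]}' 40
python3 - <<'E'
from h import *
s=sense();p=np.array(s["tool_pos"])[:2]-[.6325,-.178];print(p@np.array([.9774,.2114]),p@np.array([-.2114,.9774]))
E
```

```text
time_s: 13.3
tool_pos: [0.5881, -0.0907, 0.0497]
orientation: [[-0.21, 0.978, -0.001], [0.978, 0.21, -0.001], [-0.0, -0.001, -1.0]]
force: [-4.9, 2.9, -2.0]
gripper_width: 0.257
-0.02492245399555107 0.09471924168153212
```

```bash
python3 -m pendant '{"dp":[[-0.5,0,0],[-1,0,0],[-1.4,0,0],[-1.8,0,0],[-2.1,0,0],[-2.3,0,0],[-2.3,0,0]],"rotation":[[0,0,0],[0,0,0],[0,0,0],[0,0,0],[0,0,0],[0,0,0],[0,0,0]],"jaw":[-1,-1,-1,-1,-1,-1,-1]}' 40
python3 - <<'E'
from h import *
s=sense();p=np.array(s["tool_pos"])[:2]-[.6325,-.178];print(p@np.array([.9774,.2114]),p@np.array([-.2114,.9774]),"f along -y",np.array(s["force"])[:2]@[-.2114,.9774])
E
```

```text
time_s: 14.0
tool_pos: [0.5923, -0.1101, 0.0497]
orientation: [[-0.212, 0.977, -0.002], [0.977, 0.212, 0.003], [0.003, -0.002, -1.0]]
force: [-5.6, 8.1, -0.9]
gripper_width: 0.26
-0.024953831492765713 0.07488085036823092 f along -y 9.085058180074736
```

```bash
python3 -m pendant '{"dp":[[-0.1,0,0],[-0.15,0,0],[-0.15,0,0],[-0.15,0,0]],"rotation":[[0,0,0],[0,0,0],[0,0,0],[0,0,0]],"jaw":[-1,-1,-1,-1]}' 50
python3 - <<'E'
from h import *
s=sense();p=np.array(s["tool_pos"])[:2]-[.6325,-.178];print(p@np.array([.9774,.2114]),p@np.array([-.2114,.9774]),"f along -y",np.array(s["force"])[:2]@[-.2114,.9774])
f=grab_frame("side");cv2.imwrite("pics/side11.png",cv2.resize(f[110:230,260:400,::-1],None,fx=5,fy=5));cv2.imwrite("pics/side11f.png",f[:,:,::-1])
f=grab_frame("top");cv2.imwrite("pics/top11.png",f[:,:,::-1])
E
```

```text
time_s: 14.4
tool_pos: [0.5923, -0.1101, 0.0497]
orientation: [[-0.213, 0.977, -0.003], [0.977, 0.213, 0.004], [0.004, -0.002, -1.0]]
force: [-6.7, 10.3, -0.4]
gripper_width: 0.256
-0.0249370847558985 0.07484552966689262 f along -y 11.481589844789886
```

View pics/side11.png

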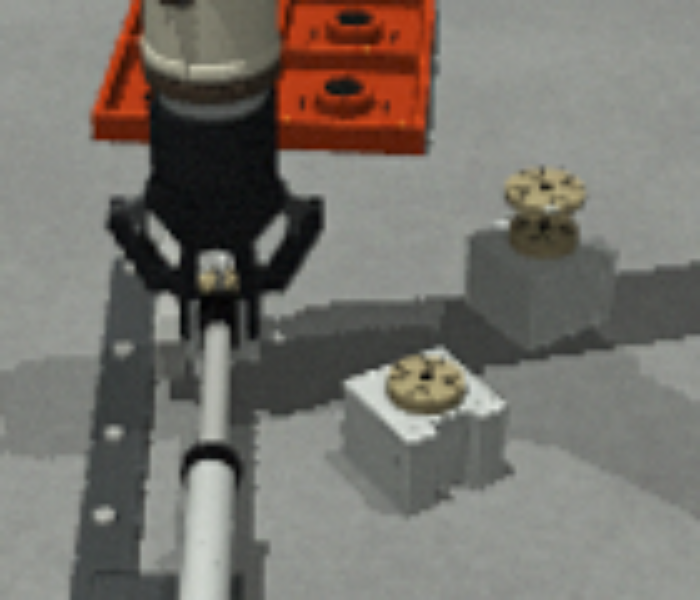

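View pics/top11.png

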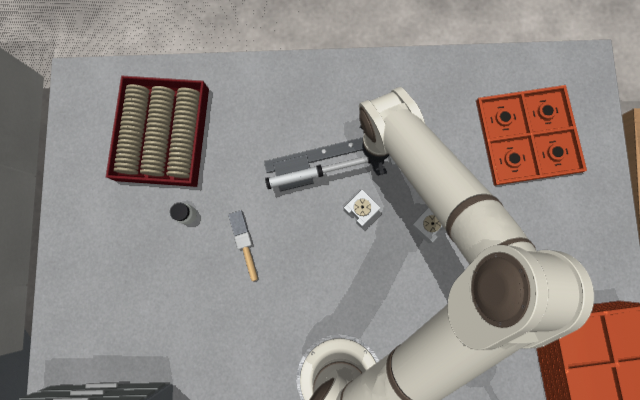

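```bash
python3 -c "
from workcell import *
print(close_job())"
```

```text
the job is handed in; nothing more can be done
None
```

The block is seated against the bar and released. The pointer is at its second stop, still gripped with the button pressed, and the job was handed in at 14.5 s.

**Block:** I picked the one measuring about 51 mm; the other two measure about 70 mm. It was turned 2.77 rad anticlockwise, pushed against the bar and let go.
- At contact its centre was 24.9 mm from the face under about 14 N.
- After I let go, the top view put the bore at station (-24.3, -1.2) mm, with no gap to the bar and the key in the notch.

**Pointer:** Pinched along x, the button read about 22 mm on the gripper, which reads about 1 mm low, so that matches 23 mm pressed. The grip moved from station y 195 to 74.8 mm. More pull, up to 11.5 N, moved it no further, so it is on the second stop.

**Bystanders:** In the last pictures the brush, the jar and the spare disc look to be where they started, judged by eye. The arm hides the spare disc in the top view, so I checked it only in the side view.

**Disagreements:**
- The block's notch started about 3.5 rad anticlockwise from seated, not the stated 1.0 to 2.1. I chose it by its size and its distance from the bar (about 115 mm).
- The stowed tip measured about 8 mm off the given geometry along the pointer, probably because its thin end was hard to see. The grip itself agreed to within 1 mm.
- In the last pictures the gripper and arm mostly hide the seated block, so its seating was last fully seen before the draw.

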